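Load the sprinkle jars evenly on the kitchen scale

ROBOT

A 7-joint arm with a two-finger parallel gripper is mounted at the origin on the work surface. World frame = base frame: x ahead of the robot, y to its left, z up, the work surface at z = 0. Lengths are in m, angles in rad, forces in N, time in s.
With the tool pointing down it reaches from about 0.4 to 0.85 m from the base axis. Payload 4.5 kg.
Tool frame: the origin (TCP) lies midway between the tips of the shut fingers; the grasp point (between the pads) lies 19 mm behind it (r.grip_point_offset is the distance from the TCP to the grasp point, in m); z points along the fingers, y is the line along which they close (so a half turn about z gives the same grasp; the last joint's range is limited). The gripper opens to 88 mm and grips with 3 to 60 N. Pads are 18 mm wide; open, the fingers measure 123 mm over their backs; the gripper's body (75 mm by 187 mm) begins 45 mm behind the grasp point.
Start: joints at [1.161, 0.689, -0.195, 1.565, 0.157, 0.902, -0.215], TCP at [0.268, -0.564, 0.239] pointing down, gripper open.
Joint ranges: [-3.01, 3.01], [-0.46, 2.08], [-1.47, 1.51], [0.13, 2.56], [-1, 4.14], [0.04, 2.09], [-2.66, 2.66]. Speed limits (rad/s): [2.57, 2.57, 3.14, 3.14, 3.14, 3.14, 3.14].

INTERFACE

Orientations are given as a unit quaternion [x, y, z, w].
In Python, from plant import r, optics gives the robot as it stands.
- The arm moves only by the shell command python3 -m pendant 'ROWS' [OPENING] [FORCE]. ROWS is JSON, a list of rows, each a list of 6 numbers: the shift along the tool's x, y, z as a fraction of full scale, then the turn, a rotation vector about the tool's x, y, z as a fraction of full scale. A call has 1 to 5 rows; each row shifts and turns the commanded pose from where the row before left it, along the tool's axes as they then stand; what a row does not reach is not made up. Full scale, the value 1, is 0.025 m for a shift and pi rad for a turn. A row lasts 1/12 s, in which the tool goes at most 41.7 mm and 7.16 degrees, less where a joint would pass 70% of its speed; a pose out of reach is approached as far as the arm can. A call with a number of a shift or a turn outside -1 to 1 is refused whole. A call with a gripper value outside its range is refused whole. OPENING is the opening, from -1 (shut) to 1 (fully open), set as the call begins (- or left out, the last holds). The fingers move at their own pace and stop on an object; FORCE is the grip in N (left out, the last holds). Time passes only in rows, so rows that do not move let the fingers close. It gives the time, the measured TCP pose, the force, the opening and the grip force at its end, in the units of the state.
- r.get_state(): the state, without advancing time (a new reading comes with each control period).
- optics.snapshot(name): name is "side" or "top" or "wrist"; returns (picture, depth): 384x512x3 uint8, blue, green, red; 384x512 float32, m along the optical axis (not along the pixel's ray), 0 where there is no reading.
- optics.calibration(name): a dict with "vfov" (degrees; the focal length in pixels is half the picture's height over the tangent of half this angle, whatever the lens; pixels are square), "cx", "cy" (the principal point, pixels), "cam_to_world" (4x4, takes a point from camera to world coordinates); the wrist camera has in their place "tool_from_camera" (4x4, takes a point from camera to tool coordinates, whose origin is the TCP and whose axes are the flange's). Camera axes: x right, y up, looking along -z (the intrinsics and any distortion apply to the point x, -y, -z); pixel columns grow to the right and rows downward; lengths in m; the calibration is good to about 2 mm. A picture is of the moment at which its call begins: read the wrist's pose just before it. calibration takes no time and is no camera call.
- r.finish_job(): hands the job in; it is judged then, once.
The state is a dict: "clock": time; "q": joint angles; "qd": joint speeds; "joint_torque": joint torques, N m; "tool_pos": TCP position; "eef_rot": TCP orientation; "contact_force": force on the tool from outside, world axes, zero at the start; "moment": the same for the moment, N m; "opening": opening from 0.0 (shut) to 1.0 (fully open); "finger_force": force on a finger pad.
Only numpy, scipy, OpenCV 4.12 (cv2) and the standard library are available. Lean on these libraries where they do the work, as an engineer would, in place of code of your own. Each camera call takes 0.05 s, during which the arm holds its last target. There are 200 camera calls.

TASK

An empty white tray with three pockets is balanced on the small kitchen scale. Load it evenly for weighing by standing the two red-lidded jars upright in it, one in each end pocket, without letting the tray tip or slide on the scale. The green-lidded jar is not part of the order: leave it where it stands.

Things in the scene. Friction and masses are not known exactly. Their poses are not given: they have to be found in the camera images.
- tray: loose white tray, 180 g, 270 (y) x 120 (x) x 30 mm high; walls and floor 4 mm; origin under its centre, z up. Two full-height dividers make 3 equal pockets, 84 x 112 mm inside; end pockets centred 89 mm from centre along +y and -y. The fixed scale (platform 45 mm up) bears only its middle 100 mm: one jar mid-pocket is stable; a jar at the end wall, two at one end or a push there may tip it.
- jar_red_a: a round jar 46 mm in diameter and 80 mm tall with straight sides all the way up; pink body with a paper band, red lid filling the top 22 mm with the same diameter; about 120 g, closed, rigid; stands upright on the table. Origin: centre of its underside, z up its axis. One of the two jars to load.
- jar_red_b: a round jar 46 mm in diameter and 80 mm tall with straight sides all the way up; pink body with a paper band, red lid filling the top 22 mm with the same diameter; about 120 g, closed, rigid; stands upright on the table. Origin: centre of its underside, z up its axis. The other jar to load, identical; either may go in either end pocket.
- jar_green: a round jar 46 mm in diameter and 80 mm tall with straight sides all the way up; pink body with a paper band, green lid filling the top 22 mm with the same diameter; about 120 g, closed, rigid; stands upright on the table. Origin: centre of its underside, z up its axis. A bystander, to be left alone.
Things that resemble listed ones, but are neither listed nor needed, are in the scene too. What is shaped like the jar_red_a but grey or yellow is not meant.

How it is judged:
At the end, for the whole second after the job is handed in: One red-lidded jar stands in each end pocket, on its floor (axis 55-122 mm from tray centre lengthwise, 40 mm across), upright to 10 deg; tray level to 3.4 deg, within 30 mm of its start; green-lidded jar within 20 mm of its start; red jars and tray at rest ((((y of jar_red_a in the frame of tray between 0.055 and 0.122 m and x of jar_red_a in the frame of tray between -0.04 and 0.04 m and z of jar_red_a in the frame of tray between -0.005 and 0.012 m and angle between jar_red_a's own z axis and vertical below 0.175 rad and linear speed of jar_red_a below 0.02 m/s) and (y of jar_red_b in the frame of tray between -0.122 and -0.055 m and x of jar_red_b in the frame of tray between -0.04 and 0.04 m and z of jar_red_b in the frame of tray between -0.005 and 0.012 m and angle between jar_red_b's own z axis and vertical below 0.175 rad and linear speed of jar_red_b below 0.02 m/s)) or ((y of jar_red_a in the frame of tray between -0.122 and -0.055 m and x of jar_red_a in the frame of tray between -0.04 and 0.04 m and z of jar_red_a in the frame of tray between -0.005 and 0.012 m and angle between jar_red_a's own z axis and vertical below 0.175 rad and linear speed of jar_red_a below 0.02 m/s) and (y of jar_red_b in the frame of tray between 0.055 and 0.122 m and x of jar_red_b in the frame of tray between -0.04 and 0.04 m and z of jar_red_b in the frame of tray between -0.005 and 0.012 m and angle between jar_red_b's own z axis and vertical below 0.175 rad and linear speed of jar_red_b below 0.02 m/s))) and angle between tray's own z axis and vertical below 0.06 rad and distance of tray from where it was at the start of the episode below 0.03 m and linear speed of tray below 0.02 m/s and distance of jar_green from where it was at the start of the episode below 0.02 m); the robot touches nothing.
It fails at once if the tray tips by more than 11.5 degrees (angle between tray's own z axis and vertical above 0.2 rad).
It fails at once if the tray slides more than 40 mm (distance of tray from where it was at the start of the episode above 0.04 m).
It fails at once if the green-lidded jar is shoved more than 30 mm or knocked over (distance of jar_green from where it was at the start of the episode above 0.03 m or angle between jar_green's own z axis and vertical above 0.5 rad).
It also fails if it takes over 67 s, if anything falls off the work surface, if the arm or the gripper's body presses on something with over 40 N, if the wrist force passes 120 N, or if a joint passes its speed limit or range.

## Working session

There is one attempt and no reset: what is moved stays moved. The work goes in short steps, Python scripts to look and compute and a shell command to move; the robot and the scene stay as the last step left them, time stands still between calls to the robot, and variables do not carry over. Pictures are saved under pics/ and viewed, at most 10 in all, crops included, and the job is handed in when it is done.

```bash
ls; mkdir -p pics
cat > h.py <<'E'
import numpy as np, cv2
from plant import r, optics
from scipy.spatial.transform import Rotation as R
def snap(n, f=None):
    s=r.get_state(); p,d=optics.snapshot(n)
    if f: cv2.imwrite('pics/'+f,p)
    return s,p,d
def world(n,d,s=None):
    c=optics.calibration(n); h,w=d.shape; f=h/2/np.tan(np.radians(c['vfov'])/2)
    u,v=np.meshgrid(np.arange(w),np.arange(h))
    P=np.stack([(u-c['cx'])/f*d,-(v-c['cy'])/f*d,-d,np.ones_like(d)],-1)
    if 'cam_to_world' in c: T=np.array(c['cam_to_world'])
    else:
        T=np.eye(4);T[:3,:3]=R.from_quat(s['eef_rot']).as_matrix();T[:3,3]=s['tool_pos'];T=T@np.array(c['tool_from_camera'])
    return (P@T.T)[...,:3]
E
python3 - <<'E'
from h import *
for n in('top','side'):
    s,p,d=snap(n); np.save(n+'.npy',d); cv2.imwrite(n+'.png',p)
    print(n,{k:v for k,v in optics.calibration(n).items()})
    if n=='top':a=p
    else: cv2.imwrite('pics/both.png',cv2.resize(np.vstack([a,p]),None,fx=.78,fy=.78))
print(s['tool_pos'],s['eef_rot'],R.from_quat(s['eef_rot']).as_matrix().round(3),s['opening'],s['clock'],r.grip_point_offset)
E
```

```text
pics
top {'vfov': 47.99610597308769, 'cx': 256.56128460851863, 'cy': 185.22341872348025, 'cam_to_world': array([[-0.02617749,  0.99089031, -0.13210275,  0.3981228 ],
       [-0.9996426 , -0.0252306 ,  0.00883688, -0.06198404],
       [ 0.00542334,  0.13228686,  0.99119664,  0.99334252],
       [ 0.        ,  0.        ,  0.        ,  1.        ]])}
side {'vfov': 52.69579114154192, 'cx': 256.5220899602109, 'cy': 194.22074359044737, 'cam_to_world': array([[-0.99587557,  0.0773597 , -0.04740596,  0.47742577],
       [-0.09025338, -0.79120799,  0.6048506 ,  0.51845105],
       [ 0.00928309,  0.60663449,  0.79492668,  0.80321172],
       [ 0.        ,  0.        ,  0.        ,  1.        ]])}
[ 0.26805597 -0.56390742  0.237922  ] [ 9.75471997e-01  2.20121710e-01 -2.52000205e-04 -8.67928554e-04] [[ 0.903  0.429 -0.001]
 [ 0.429 -0.903  0.002]
 [-0.    -0.002 -1.   ]] 1.0025986371606388 0.05 0.0187
```

View pics/both.png

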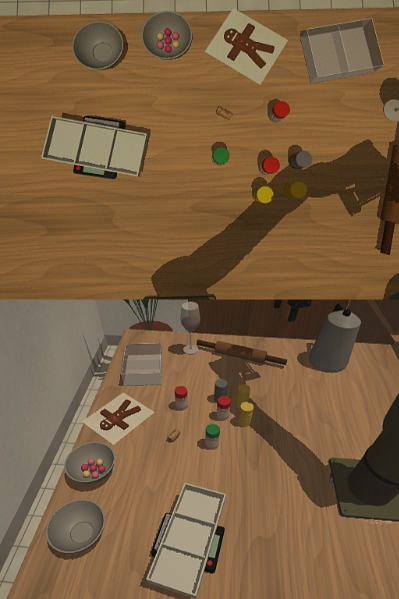

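Top view (×0.78): tray on scale at ~(95,145); red lids at (281,109) and (271,165); green at (221,155); grey at (302,158), yellow at (265,193) and (297,190). The red-lidded ones with pink bodies are the ones meant. I'll measure them and confirm in a crop.

Run:
```python
from h import *
for n in ('top','side'):
    d=np.load(n+'.npy');W=world(n,d);p=cv2.imread(n+'.png');hsv=cv2.cvtColor(p,cv2.COLOR_BGR2HSV)
    H,S,V=cv2.split(hsv)
    print(n,'table z',[W[y,x].round(3).tolist() for y,x in((300,100),(250,60),(200,230),(340,300))])
    for nm,m in(('red',((H<6)|(H>174))&(S>170)),('green',(H>45)&(H<85)&(S>100)),('yel',(H>24)&(H<34)&(S>150)),('grey',(S<70))):
        m=m&(d>0)&(W[...,2]>.074)&(W[...,2]<.09)&(abs(W[...,0])<.9)
        k,l,st,c=cv2.connectedComponentsWithStats(m.astype(np.uint8))
        for i in range(1,k):
            if st[i,4]>60:
                q=W[l==i]; (cx,cy),rad=cv2.minEnclosingCircle(q[:,:2].astype(np.float32))
                print(nm,c[i].round(),st[i,4],'circ',round(cx,4),round(cy,4),round(rad,4),'med',np.median(q,0).round(4))
    # tray: white at z 0.066-0.085
    m=(S<75)&(V>110)&(W[...,2]>.067)&(W[...,2]<.084)&(d>0)
    k,l,st,c=cv2.connectedComponentsWithStats(m.astype(np.uint8)); i=1+np.argmax(st[1:,4]) 
    m=(S<75)&(V>110)&(W[...,2]>.04)&(W[...,2]<.084)&(W[...,1]>.08)&(d>0)
    k,l,st,c=cv2.connectedComponentsWithStats(m.astype(np.uint8)); i=1+np.argmax(st[1:,4])
    q=W[l==i]; print('tray',cv2.minAreaRect(q[:,:2].astype(np.float32)),len(q),np.percentile(q[:,2],[2,20,50,80,98]).round(4))
    q=q[q[:,2]>.07];print('rim',cv2.minAreaRect(q[:,:2].astype(np.float32)),len(q))
p=cv2.imread('top.png')
cv2.imwrite('pics/crop.png',cv2.resize(p[120:270,250:420],None,fx=3.5,fy=3.5))
```

```text
top table z [[0.28, 0.286, 0.0], [0.393, 0.38, -0.0], [0.497, -0.009, 0.003], [0.182, -0.158, 0.0]]
red [361. 140.] 332 circ 0.614 -0.299 0.0229 med [ 0.6134 -0.2989  0.0802]
red [347. 211.] 350 circ 0.4585 -0.2615 0.023 med [ 0.4594 -0.2609  0.0802]
green [283. 199.] 347 circ 0.4885 -0.1258 0.0227 med [ 0.4888 -0.1257  0.0802]
yel [338. 251.] 204 circ 0.3791 -0.24 0.0208 med [ 0.3747 -0.2368  0.0803]
grey [389. 204.] 320 circ 0.4733 -0.3514 0.0222 med [ 0.473  -0.3511  0.0803]
tray ((0.527060866355896, 0.22168737649917603), (0.2709367275238037, 0.1252731829881668), 77.50113677978516) 5798 [0.0457 0.0478 0.0495 0.0515 0.0764]
rim ((0.524578332901001, 0.2223542183637619), (0.271036833524704, 0.12007581442594528), 77.97107696533203) 732
side table z [[0.832, 0.227, 0.005], [1.428, -0.263, -0.754], [0.592, -0.068, -0.001], [0.404, 0.269, -0.001]]
red [231. 117.] 163 circ 0.6127 -0.297 0.0251 med [ 0.6141 -0.2941  0.0794]
red [287. 130.] 175 circ 0.46 -0.2586 0.0243 med [ 0.4591 -0.2568  0.0792]
green [272. 167.] 215 circ 0.4899 -0.1227 0.0231 med [ 0.4889 -0.1208  0.0794]
grey [425.  67.] 250 circ 0.0241 -0.6278 0.0739 med [ 0.0437 -0.5762  0.0821]
grey [283. 108.] 151 circ 0.4718 -0.3495 0.0251 med [ 0.4729 -0.3461  0.0793]
grey [217. 367.] 67 circ 0.5558 0.3525 0.0316 med [0.5557 0.3532 0.0752]
tray ((0.5247398614883423, 0.22390122711658478), (0.27037766575813293, 0.1204276978969574), 77.9248046875) 6907 [0.0463 0.0478 0.049  0.0508 0.0759]
rim ((0.5247398614883423, 0.22390122711658478), (0.27037766575813293, 0.1204276978969574), 77.9248046875) 966
```

View pics/crop.png

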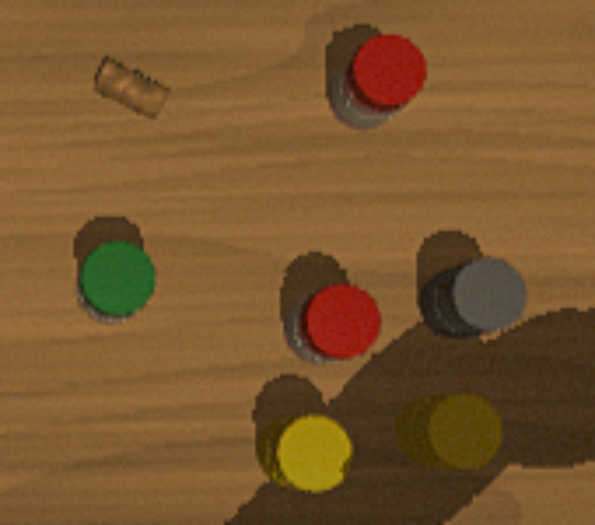

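The crop shows the two red lids at crop (390,70) and (343,321). The others are clearly green, grey or yellow. Heights (80 mm), radii (23 mm) and tray size (271×120, 12° yaw) all match the description. First I align the tool with the world axes.

```bash
cat >> h.py <<'E'
def rel(*tgt):
    s=r.get_state();M=R.from_quat(s['eef_rot'])
    print('clk',round(s['clock'],2),'tcp',np.round(s['tool_pos'],4),'F',np.round(s['contact_force'],1),'open',round(s['opening'],3),'ff',s['finger_force'])
    print('units',(M.inv().apply(np.array(tgt)-s['tool_pos'])/.025).round(2),'turn',((M.inv()*R.from_quat([1,0,0,0])).as_rotvec()/np.pi).round(4))
E
python3 -m pendant '[[0,0,0,0,0,0.0353],[0,0,0,0,0,0.0353],[0,0,0,0,0,0.0353],[0,0,0,0,0,0.0353],[0,0,0,0,0,0]]' 0.64 20
python3 -c "
from h import *
rel(.6135,-.298,.15)"
```

```text
clock: 0.52
tool_pos: [0.2684, -0.5641, 0.2383]
eef_rot: [1.0, -0.001, -0.0, -0.0]
contact_force: [-0.1, 0.0, 0.3]
opening: 0.822
finger_force: 0.0
clk 0.52 tcp [ 0.2684 -0.5641  0.2383] F [-0.1  0.   0.3] open 0.822 ff 0.0
units [ 13.78 -10.68   3.53] turn [-0.0002  0.0002 -0.0008]
```

```bash
python3 -m pendant '[[0.98,-0.76,0.1,0,0,0],[0.98,-0.76,0.1,0,0,0],[0.98,-0.76,0.1,0,0,0],[0.98,-0.76,0.1,0,0,0],[0.98,-0.76,0.1,0,0,0]]' >/dev/null
python3 -m pendant '[[0.98,-0.76,0.1,0,0,0],[0.98,-0.76,0.1,0,0,0],[0.98,-0.76,0.1,0,0,0],[0.98,-0.76,0.1,0,0,0],[0.98,-0.76,0.1,0,0,0]]' >/dev/null
python3 -m pendant '[[0.98,-0.76,0.1,0,0,0],[0.98,-0.76,0.1,0,0,0],[0.98,-0.76,0.1,0,0,0],[0.98,-0.76,0.1,0,0,0],[0,0,0,0,0,0]]' >/dev/null
python3 - <<'E'
from h import *
rel(.6135,-.298,.12)
s,p,d=snap('wrist','w1.png');W=world('wrist',d,s);S=cv2.cvtColor(p,cv2.COLOR_BGR2HSV)
m=((S[...,0]<6)|(S[...,0]>174))&(S[...,1]>150)&(d>0)&(W[...,2]>.07)
k,l,st,c=cv2.connectedComponentsWithStats(m.astype(np.uint8))
for i in range(1,k):
    if st[i,4]>100: print(c[i],st[i],cv2.minEnclosingCircle(W[l==i][:,:2].astype(np.float32)),np.median(W[l==i],0))
E
```

```text
clk 1.77 tcp [ 0.6172 -0.29    0.2025] F [0.9 1.6 0.4] open 0.82 ff 0.0
units [-0.17  0.34  3.3 ] turn [-0.002  -0.0013  0.0042]
[264.6619898  185.37627551] [ 243  163   45   45 1568] ((0.6163576245307922, -0.2987080216407776), 0.022644583135843277) [ 0.61776149 -0.29874477  0.08053396]
[229.3927428  317.40554963] [210 305  39  28 937] ((0.5389361381530762, -0.26930683851242065), 0.10050120204687119) [ 0.46133472 -0.26275603  0.08060298]
```

View pics/w1.png

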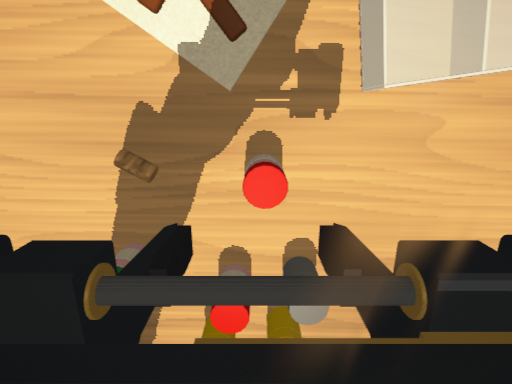

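Wrist view: the red jar sits at (265,186), and its measured position agrees with the top view. I correct and descend partway.

```bash
python3 -m pendant '[[-0.08,0.34,0.8,0,0,0],[0,0,0.9,0,0,0],[0,0,0.9,0,0,0],[0,0,0,0,0,0],[0,0,0,0,0,0]]' >/dev/null
python3 -c "
from h import *
rel(.615,-.2985,.041)"
```

```text
clk 2.23 tcp [ 0.6076 -0.3075  0.1378] F [-0.3  0.6  0.7] open 0.82 ff 0.0
units [ 0.31 -0.36  3.87] turn [-0.0003  0.001   0.0002]
```

```bash
python3 -m pendant '[[0.31,-0.36,0,0,0,0],[0,0,0,0,0,0],[0,0,0,0,0,0]]' >/dev/null
python3 -c "
from h import *
rel(.615,-.2985,.041)"
```

```text
clk 2.48 tcp [ 0.619  -0.2967  0.1404] F [ 0.3 -0.7  0.7] open 0.819 ff 0.0
units [-0.18  0.07  3.98] turn [ 0.     -0.0011  0.0009]
```

```bash
for i in 1 2; do python3 -m pendant '[[0,0,0,0,0,0],[0,0,0,0,0,0],[0,0,0,0,0,0]]' >/dev/null
python3 -c "
from h import *
rel(.615,-.2985,.041)"; done
```

```text
clk 2.73 tcp [ 0.6171 -0.2983  0.1392] F [-0.5 -0.1  0.2] open 0.819 ff 0.0
units [-0.08  0.01  3.93] turn [ 0.0002 -0.0001  0.    ]
clk 2.98 tcp [ 0.617  -0.298   0.1387] F [ 0.2 -0.  -1.3] open 0.82 ff 0.0
units [-0.08  0.02  3.91] turn [0. 0. 0.]
```

Settles in about 0.5 s. Now descend, grasp and lift.

```bash
python3 -m pendant '[[-0.08,0,0.8,0,0,0],[0,0,0.8,0,0,0],[0,0,0.8,0,0,0],[0,0,0.8,0,0,0],[0,0,0.6,0,0,0]]' >/dev/null
python3 -m pendant '[[0,0,0,0,0,0],[0,0,0,0,0,0],[0,0,0,0,0,0],[0,0,0,0,0,0],[0,0,0,0,0,0]]'
python3 -m pendant '[[0,0,0,0,0,0],[0,0,0,0,0,0],[0,0,0,0,0,0],[0,0,0,0,0,0],[0,0,0,0,0,0]]' -1 20
python3 -m pendant '[[0,0,0,0,0,0],[0,0,0,0,0,0],[0,0,0,0,0,0],[0,0,0,0,0,0],[0,0,0,0,0,0]]' -1 20
python3 -c "
from h import *
rel(.543,.310,.2)"
```

```text
clock: 3.82
tool_pos: [0.616, -0.2983, 0.0451]
eef_rot: [1.0, 0.0, 0.001, 0.001]
contact_force: [-0.3, -0.1, -0.8]
opening: 0.82
finger_force: 0.0
clock: 4.23
tool_pos: [0.6152, -0.2981, 0.0439]
eef_rot: [1.0, 0.0, 0.0, 0.0]
contact_force: [-0.2, -0.4, 0.8]
opening: 0.512
finger_force: 20.0
clock: 4.65
tool_pos: [0.6152, -0.2981, 0.0439]
eef_rot: [1.0, 0.0, 0.0, 0.0]
contact_force: [0.1, -0.6, 2.4]
opening: 0.513
finger_force: 20.0
clk 4.65 tcp [ 0.6152 -0.2981  0.0439] F [ 0.1 -0.6  2.4] open 0.513 ff 19.992288700304925
units [ -2.88 -24.32  -6.26] turn [ 0.0001 -0.0001  0.    ]
```

```bash
python3 -m pendant '[[0,0,-0.4,0,0,0],[0,0,-0.9,0,0,0],[0,0,-1,0,0,0],[0,0,-1,0,0,0],[0,0,-1,0,0,0]]' >/dev/null
python3 -m pendant '[[0,-0.4,-1,0,0,0],[-0.1,-0.7,-0.9,0,0,0],[-0.1,-0.8,0,0,0,0],[-0.1,-0.8,0,0,0,0],[-0.1,-0.8,0,0,0,0]]'
for i in 1 2 3 4; do python3 -m pendant '[[-0.1,-0.8,0,0,0,0],[-0.1,-0.8,0,0,0,0],[-0.1,-0.8,0,0,0,0],[-0.1,-0.8,0,0,0,0],[-0.1,-0.8,0,0,0,0]]' >/dev/null; done
python3 -m pendant '[[-0.1,-0.8,0,0,0,0],[-0.1,-0.8,0,0,0,0],[0,-0.6,0,0,0,0],[0,-0.3,0,0,0,0],[0,0,0,0,0,0]]' >/dev/null
python3 -m pendant '[[0,0,0,0,0,0],[0,0,0,0,0,0],[0,0,0,0,0,0],[0,0,0,0,0,0],[0,0,0,0,0,0]]' >/dev/null
python3 -c "
from h import *
rel(.542,.305,.2)"
```

```text
clock: 5.48
tool_pos: [0.6047, -0.2091, 0.1996]
eef_rot: [1.0, 0.0, 0.0, -0.0]
contact_force: [1.0, -0.5, -1.2]
opening: 0.514
finger_force: 20.0
clk 7.98 tcp [0.5502 0.2511 0.1987] F [ 0.1 -1.  -1.4] open 0.514 ff 19.989896113984287
units [-0.33 -2.15 -0.05] turn [ 0.0001 -0.     -0.0004]
```

```bash
python3 -m pendant '[[-0.1,-0.6,0,0,0,0],[-0.1,-0.7,0,0,0,0],[-0.1,-0.55,0,0,0,0],[0,-0.3,0,0,0,0],[0,0,0,0,0,0]]' >/dev/null
python3 -m pendant '[[0,0,0.4,0,0,0],[0,0,0.6,0,0,0],[0,0,0.6,0,0,0],[0,0,0.4,0,0,0],[0,0,0,0,0,0]]' >/dev/null
python3 -m pendant '[[0,0,0,0,0,0],[0,0,0,0,0,0],[0,0,0,0,0,0],[0,0,0,0,0,0],[0,0,0,0,0,0]]' >/dev/null
python3 - <<'E'
from h import *
rel(.542,.305,.093)
s,p,d=snap('top');_,p2,d2=snap('side')
cv2.imwrite('pics/t2.png',np.hstack([cv2.resize(p[100:270,20:230],None,fx=1.9,fy=1.9)[:320,:395],cv2.resize(p2[200:384,170:340],None,fx=1.74,fy=1.74)[:320]]))
for n,p,d in(('top',p,d),('side',p2,d2)):
    W=world(n,d);S=cv2.cvtColor(p,cv2.COLOR_BGR2HSV)
    m=((S[...,0]<6)|(S[...,0]>174))&(S[...,1]>150)&(d>0)&(W[...,1]>.15)&(W[...,2]>.09)
    if m.sum()>10: print(n,m.sum(),W[m].min(0).round(3),W[m].max(0).round(3))
E
```

```text
clk 9.23 tcp [0.5428 0.306  0.1494] F [-0.6  0.2 -1. ] open 0.519 ff 19.99031371437013
units [-0.03  0.04  2.25] turn [-0.0002 -0.0004  0.0001]
top 175 [0.507 0.211 0.174] [0.573 0.384 0.461]
```

View pics/t2.png

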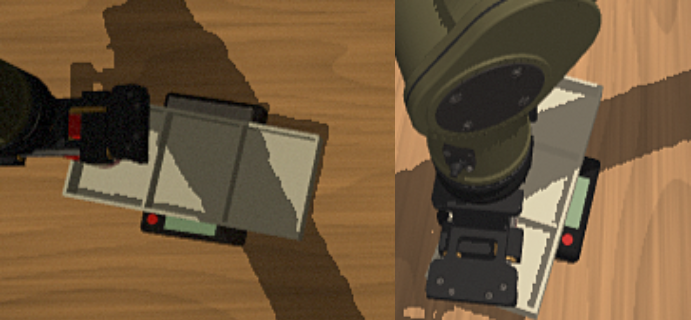

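The gripper is over the +y end pocket of the level tray. Descend gently.

```bash
python3 -m pendant '[[0,0,0.4,0,0,0],[0,0,0.6,0,0,0],[0,0,0.5,0,0,0],[0,0,0.3,0,0,0],[0,0,0.1,0,0,0]]' >/dev/null
python3 -m pendant '[[0,0,0,0,0,0],[0,0,0,0,0,0],[0,0,0,0,0,0],[0,0,0,0,0,0],[0,0,0,0,0,0]]'
python3 -m pendant '[[0,0,0.06,0,0,0],[0,0,0.06,0,0,0],[0,0,0.06,0,0,0],[0,0,0,0,0,0],[0,0,0,0,0,0]]'
python3 -m pendant '[[0,0,0,0,0,0],[0,0,0,0,0,0],[0,0,0,0,0,0],[0,0,0,0,0,0],[0,0,0,0,0,0]]'
```

```text
clock: 10.17
tool_pos: [0.5428, 0.3061, 0.1018]
eef_rot: [1.0, 0.0, 0.0, -0.0]
contact_force: [-0.6, -0.7, -1.4]
opening: 0.514
finger_force: 20.0
clock: 10.58
tool_pos: [0.5423, 0.3058, 0.0965]
eef_rot: [1.0, 0.0, -0.0, 0.0]
contact_force: [-0.0, -0.0, -1.4]
opening: 0.519
finger_force: 20.0
clock: 11.0
tool_pos: [0.5425, 0.3058, 0.0967]
eef_rot: [1.0, 0.0, 0.0, 0.0]
contact_force: [-0.8, 0.4, -1.0]
opening: 0.515
finger_force: 20.0
```

```bash
python3 -m pendant '[[0,0,0.05,0,0,0],[0,0,0.04,0,0,0],[0,0,0.03,0,0,0],[0,0,0,0,0,0],[0,0,0,0,0,0]]'
python3 -m pendant '[[0,0,0,0,0,0],[0,0,0,0,0,0],[0,0,0,0,0,0],[0,0,0,0,0,0],[0,0,0,0,0,0]]'
python3 -m pendant '[[0,0,0.02,0,0,0],[0,0,0,0,0,0],[0,0,0,0,0,0],[0,0,0,0,0,0],[0,0,0,0,0,0]]'
```

```text
clock: 11.42
tool_pos: [0.5424, 0.3058, 0.0936]
eef_rot: [1.0, 0.0, -0.0, 0.0]
contact_force: [-1.2, -0.3, -0.8]
opening: 0.511
finger_force: 20.0
clock: 11.83
tool_pos: [0.5425, 0.3059, 0.0937]
eef_rot: [1.0, 0.0, 0.0, -0.0]
contact_force: [-0.0, -0.6, -0.9]
opening: 0.514
finger_force: 20.0
clock: 12.25
tool_pos: [0.5424, 0.3059, 0.0932]
eef_rot: [1.0, 0.0, 0.0, 0.0]
contact_force: [0.7, -1.0, -1.0]
opening: 0.518
finger_force: 20.0
```

Within about 1 mm of the floor, so release, wait and rise.

```bash
python3 -m pendant '[[0,0,0,0,0,0],[0,0,0,0,0,0],[0,0,0,0,0,0],[0,0,0,0,0,0],[0,0,0,0,0,0]]' 0.64
python3 -m pendant '[[0,0,-0.3,0,0,0],[0,0,-0.6,0,0,0],[0,0,-0.9,0,0,0],[0,0,-1,0,0,0],[0,0,-1,0,0,0]]' >/dev/null
python3 -m pendant '[[0,0.4,-1,0,0,0],[-0.1,0.7,-0.8,0,0,0],[-0.15,0.9,0,0,0,0],[-0.15,0.9,0,0,0,0],[-0.15,0.9,0,0,0,0]]' >/dev/null
for i in 1 2; do python3 -m pendant '[[-0.15,0.9,0,0,0,0],[-0.15,0.9,0,0,0,0],[-0.15,0.9,0,0,0,0],[-0.15,0.9,0,0,0,0],[-0.15,0.9,0,0,0,0]]' >/dev/null; done
python3 -m pendant '[[-0.15,0.9,0,0,0,0],[-0.15,0.9,0,0,0,0],[-0.15,0.9,0,0,0,0],[-0.15,0.9,0,0,0,0],[-0.15,0.9,0,0,0,0]]' >/dev/null
python3 - <<'E'
from h import *
rel(.460,-.261,.14)
s,p,d=snap('top')
cv2.imwrite('pics/t3.png',cv2.resize(p[100:270,20:430],None,fx=1.9,fy=1.9))
W=world('top',d);S=cv2.cvtColor(p,cv2.COLOR_BGR2HSV)
for nm,a in(('r',(S[...,0]<6)|(S[...,0]>174)),('g',(S[...,0]>45)&(S[...,0]<85))):
  m=a&(S[...,1]>100)&(d>0)&(W[...,2]>.074)&(W[...,2]<.14)
  k,l,st,c=cv2.connectedComponentsWithStats(m.astype(np.uint8))
  for i in range(1,k):
    if st[i,4]>60: q=W[l==i]; print(nm,c[i].round(),cv2.minEnclosingCircle(q[:,:2].astype(np.float32)),np.percentile(q[:,2],[5,50,95]).round(4))
m=(S[...,1]<75)&(W[...,2]>.07)&(W[...,2]<.084)&(W[...,1]>.05)&(d>0)&(abs(W[...,0]-.525)<.11)
k,l,st,c=cv2.connectedComponentsWithStats(m.astype(np.uint8)); i=1+np.argmax(st[1:,4])
print('rim',cv2.minAreaRect(W[l==i][:,:2].astype(np.float32)))
E
```

```text
clock: 12.67
tool_pos: [0.5425, 0.3059, 0.0933]
eef_rot: [1.0, 0.0, 0.0, -0.0]
contact_force: [0.6, 0.1, -0.3]
opening: 0.815
finger_force: 0.0
clk 14.75 tcp [ 0.4723 -0.1278  0.2339] F [ 0.7 -0.6 -0.3] open 0.821 ff 0.0
units [-0.5   5.32  3.76] turn [ 0.0001 -0.0003  0.    ]
r [ 73. 177.] ((0.5419803857803345, 0.3040657341480255), 0.02351652830839157) [0.1141 0.1286 0.1315]
rim ((0.524619996547699, 0.2223559319972992), (0.27152231335639954, 0.12026582658290863), 77.88426971435547)
```

View pics/t3.png

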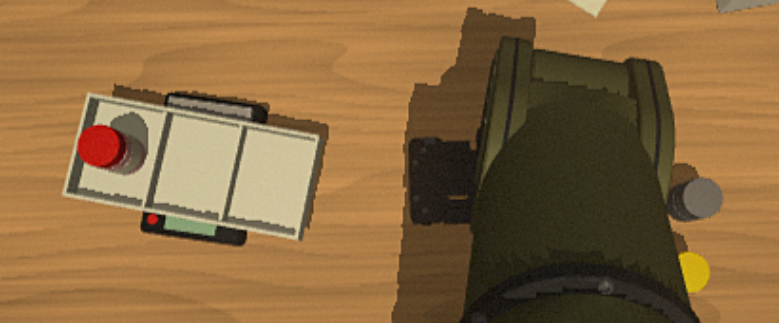

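Jar A stands upright in the +y pocket, lid at (100,147) in the crop and top at 0.129 m as expected. The tray hasn't moved. Next is jar B.

```bash
python3 -m pendant '[[-0.1,0.9,0.3,0,0,0],[-0.1,0.9,0.5,0,0,0],[-0.1,0.9,0.5,0,0,0],[-0.1,0.8,0.5,0,0,0],[0,0.6,0.5,0,0,0]]' >/dev/null
python3 -m pendant '[[0,0.3,0.5,0,0,0],[0,0,0.3,0,0,0],[0,0,0,0,0,0],[0,0,0,0,0,0],[0,0,0,0,0,0]]' >/dev/null
python3 -m pendant '[[0,0,0,0,0,0],[0,0,0,0,0,0],[0,0,0,0,0,0],[0,0,0,0,0,0]]' >/dev/null
python3 - <<'E'
from h import *
rel(.4595,-.261,.0435)
s,p,d=snap('wrist');W=world('wrist',d,s);S=cv2.cvtColor(p,cv2.COLOR_BGR2HSV)
m=((S[...,0]<6)|(S[...,0]>174))&(S[...,1]>150)&(d>0)&(abs(W[...,2]-.08)<.006)&(W[...,0]<.52)
q=W[m]; print(m.sum(),q and 0 if 0 else (cv2.minEnclosingCircle(q[:,:2].astype(np.float32)) if m.sum() else None))
E
```

```text
clk 15.97 tcp [ 0.4628 -0.2365  0.156 ] F [-0.8 -0.3  0.3] open 0.819 ff 0.0
units [-0.13  0.98  4.5 ] turn [ 0.0001 -0.0002  0.0002]
2211 ((0.460827499628067, -0.26109376549720764), 0.022907288745045662)
```

```bash
python3 -m pendant '[[-0.1,0.5,0.3,0,0,0],[0,0.48,0.5,0,0,0],[0,0,0.4,0,0,0],[0,0,0,0,0,0],[0,0,0,0,0,0]]' >/dev/null
python3 -m pendant '[[0,0,0,0,0,0],[0,0,0,0,0,0],[0,0,0,0,0,0],[0,0,0,0,0,0]]' >/dev/null
python3 -c "
from h import *
rel(.4602,-.261,.0438)"
```

```text
clk 16.77 tcp [ 0.4604 -0.2609  0.1261] F [-0.3  0.1  0.1] open 0.817 ff 0.0
units [-0.01  0.    3.29] turn [ 0.0001 -0.0002  0.0003]
```

```bash
python3 -m pendant '[[0,0,0.6,0,0,0],[0,0,0.8,0,0,0],[0,0,0.8,0,0,0],[0,0,0.7,0,0,0],[0,0,0.35,0,0,0]]' >/dev/null
python3 -m pendant '[[0,0,0,0,0,0],[0,0,0,0,0,0],[0,0,0,0,0,0],[0,0,0,0,0,0],[0,0,0,0,0,0]]'
python3 -m pendant '[[0,0,0,0,0,0],[0,0,0,0,0,0],[0,0,0,0,0,0],[0,0,0,0,0,0],[0,0,0,0,0,0]]' -1 20 >/dev/null
python3 -m pendant '[[0,0,0,0,0,0],[0,0,0,0,0,0],[0,0,0,0,0,0],[0,0,0,0,0,0],[0,0,0,0,0,0]]' -1 20
python3 -m pendant '[[0,0,-0.4,0,0,0],[0,0,-0.9,0,0,0],[0,0,-1,0,0,0],[0,0,-1,0,0,0],[0,0,-1,0,0,0]]' >/dev/null
python3 -m pendant '[[0,0,-1,0,0,0],[0,0,-0.9,0,0,0],[0,0,0,0,0,0],[0,0,0,0,0,0],[0,0,0,0,0,0]]'
python3 -c "
from h import *
rel(.507,.141,.2)"
```

```text
clock: 17.6
tool_pos: [0.4606, -0.2615, 0.0454]
eef_rot: [1.0, 0.0, 0.001, 0.0]
contact_force: [-0.2, -0.2, 0.2]
opening: 0.82
finger_force: 0.0
clock: 18.43
tool_pos: [0.4602, -0.2613, 0.0446]
eef_rot: [1.0, 0.0, 0.0, 0.0]
contact_force: [-0.1, -0.6, 1.3]
opening: 0.518
finger_force: 20.0
clock: 19.27
tool_pos: [0.4593, -0.2606, 0.1989]
eef_rot: [1.0, 0.0, -0.001, -0.0]
contact_force: [-0.2, 0.2, -2.4]
opening: 0.517
finger_force: 20.0
clk 19.27 tcp [ 0.4593 -0.2606  0.1989] F [-0.2  0.2 -2.4] open 0.517 ff 19.994852682575583
units [  1.92 -16.06  -0.03] turn [-0.0003  0.0005  0.0001]
```

```bash
python3 -m pendant '[[0,-0.4,0,0,0,0],[0.1,-0.7,0,0,0,0],[0.1,-0.8,0,0,0,0],[0.1,-0.8,0,0,0,0],[0.1,-0.8,0,0,0,0]]' >/dev/null
for i in 1 2; do python3 -m pendant '[[0.1,-0.8,0,0,0,0],[0.1,-0.8,0,0,0,0],[0.1,-0.8,0,0,0,0],[0.1,-0.8,0,0,0,0],[0.1,-0.8,0,0,0,0]]' >/dev/null; done
python3 -m pendant '[[0.1,-0.8,0,0,0,0],[0.1,-0.8,0,0,0,0],[0.1,-0.8,0,0,0,0],[0.1,-0.8,0,0,0,0],[0.1,-0.7,0,0,0,0]]' >/dev/null
python3 -m pendant '[[0,-0.4,0,0,0,0],[0,-0.26,0,0,0,0],[0,0,0,0,0,0],[0,0,0,0,0,0],[0,0,0,0,0,0]]' >/dev/null
python3 -m pendant '[[0,0,0,0,0,0],[0,0,0,0,0,0],[0,0,0,0,0,0],[0,0,0,0,0,0],[0,0,0,0,0,0]]' >/dev/null
python3 -c "
from h import *
rel(.507,.141,.0936)"
```

```text
clk 21.77 tcp [0.5075 0.1401 0.1995] F [ 0.5 -0.1 -1.4] open 0.516 ff 19.99530558474362
units [-0.02 -0.04  4.24] turn [ 0.     -0.     -0.0001]
```

Go down 3.9 units (about 8 mm above the floor) and settle.

```bash
python3 -m pendant '[[0,-0.04,0.4,0,0,0],[0,0,0.6,0,0,0],[0,0,0.7,0,0,0],[0,0,0.6,0,0,0],[0,0,0.6,0,0,0]]' >/dev/null
python3 -m pendant '[[0,0,0.5,0,0,0],[0,0,0.3,0,0,0],[0,0,0.15,0,0,0],[0,0,0.05,0,0,0],[0,0,0,0,0,0]]' >/dev/null
python3 -m pendant '[[0,0,0,0,0,0],[0,0,0,0,0,0],[0,0,0,0,0,0],[0,0,0,0,0,0],[0,0,0,0,0,0]]'
```

```text
clock: 23.02
tool_pos: [0.5076, 0.1414, 0.1022]
eef_rot: [1.0, 0.0, 0.0, -0.0]
contact_force: [0.0, 0.3, -1.6]
opening: 0.515
finger_force: 20.0
```

```bash
python3 -m pendant '[[0,0,0.08,0,0,0],[0,0,0.08,0,0,0],[0,0,0.07,0,0,0],[0,0,0.05,0,0,0],[0,0,0.03,0,0,0]]' >/dev/null
python3 -m pendant '[[0,0,0,0,0,0],[0,0,0,0,0,0],[0,0,0,0,0,0],[0,0,0,0,0,0],[0,0,0,0,0,0]]'
python3 -m pendant '[[0,0,0,0,0,0],[0,0,0,0,0,0],[0,0,0,0,0,0],[0,0,0,0,0,0],[0,0,0,0,0,0]]' 0.64
python3 -m pendant '[[0,0,-0.3,0,0,0],[0,0,-0.6,0,0,0],[0,0,-0.9,0,0,0],[0,0,-1,0,0,0],[0,0,-1,0,0,0]]' >/dev/null
python3 -m pendant '[[0,0,-1,0,0,0],[-0.2,0.7,-0.8,0,0,0],[-0.2,0.9,0,0,0,0],[-0.2,0.9,0,0,0,0],[-0.2,0.9,0,0,0,0]]' >/dev/null
python3 -m pendant '[[-0.2,0.9,0,0,0,0],[-0.2,0.9,0,0,0,0],[-0.2,0.9,0,0,0,0],[-0.2,0.9,0,0,0,0],[-0.2,0.6,0,0,0,0]]' >/dev/null
python3 -m pendant '[[-0.2,0.9,0,0,0,0],[-0.2,0.9,0,0,0,0],[-0.2,0.6,0,0,0,0],[0,0.3,0,0,0,0],[0,0,0,0,0,0]]' >/dev/null
python3 - <<'E'
from h import *
rel(.460,-.261,.14)
s,p,d=snap('top')
cv2.imwrite('pics/t4.png',cv2.resize(p[100:270,20:430],None,fx=1.9,fy=1.9))
W=world('top',d);S=cv2.cvtColor(p,cv2.COLOR_BGR2HSV)
m=((S[...,0]<6)|(S[...,0]>174))&(S[...,1]>150)&(d>0)&(W[...,2]>.074)&(W[...,2]<.14)
k,l,st,c=cv2.connectedComponentsWithStats(m.astype(np.uint8))
for i in range(1,k):
    if st[i,4]>60: q=W[l==i]; print(c[i].round(),cv2.minEnclosingCircle(q[:,:2].astype(np.float32)),np.percentile(q[:,2],[5,50,95]).round(4))
m=(S[...,1]<75)&(W[...,2]>.07)&(W[...,2]<.084)&(W[...,1]>.05)&(d>0)&(abs(W[...,0]-.525)<.11)
k,l,st,c=cv2.connectedComponentsWithStats(m.astype(np.uint8)); i=1+np.argmax(st[1:,4])
print('rim',cv2.minAreaRect(W[l==i][:,:2].astype(np.float32)))
E
```

```text
clock: 23.85
tool_pos: [0.5075, 0.1413, 0.0943]
eef_rot: [1.0, 0.0, 0.0, 0.0]
contact_force: [-0.7, 0.3, -1.4]
opening: 0.517
finger_force: 20.0
clock: 24.27
tool_pos: [0.5076, 0.1414, 0.0943]
eef_rot: [1.0, 0.0, 0.0, -0.0]
contact_force: [0.4, 0.2, -0.4]
opening: 0.82
finger_force: 0.0
clk 25.93 tcp [ 0.4474 -0.1179  0.2347] F [-0.2  0.1 -0.3] open 0.819 ff 0.0
units [0.52 5.72 3.79] turn [ 0.0003 -0.0002 -0.001 ]
[ 73. 177.] ((0.5407171845436096, 0.3036800026893616), 0.023444335907697678) [0.117  0.1288 0.1314]
[153. 192.] ((0.5063852667808533, 0.13989143073558807), 0.02294446900486946) [0.1243 0.129  0.1313]
rim ((0.5245385766029358, 0.22240975499153137), (0.27116772532463074, 0.12013218551874161), 77.85063934326172)
```

View pics/t4.png

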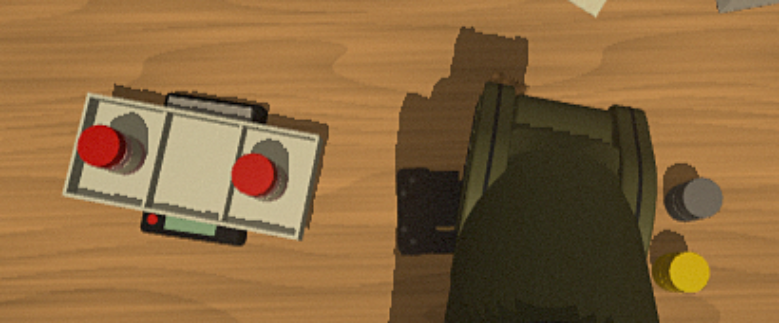

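Both red jars stand in the end pockets (lids at (102,147) and (254,176), tops at 0.129 m), and the tray is level and unmoved. The gripper is clear at z 0.235. Hand in.

```bash
python3 -m pendant '[[0,0,0,0,0,0],[0,0,0,0,0,0],[0,0,0,0,0,0],[0,0,0,0,0,0],[0,0,0,0,0,0]]' >/dev/null; python3 -c "
from plant import r
print(r.finish_job())"
```

```text
the job is handed in; nothing more can be done
None
```

Job handed in at about 26 s: in the last image both red-lidded jars stood upright, one in each end pocket, with the tray level and unmoved; the green-lidded jar was never touched by plan, but the arm hid it in that image, so its position was not rechecked.

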